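# Lock the portafilter and start the shot

### The arm

A 6-joint arm with a two-finger parallel gripper is mounted at the origin on a cart in front of the work surface, level with it; the furniture and walls round the work are solid. World frame = base frame: x ahead of the robot, y to its left, z up, the work surface at z = 0. Lengths are in mm, angles in degrees, forces in N, time in s.
With the tool pointing down it reaches from about 300 to 850 mm from the base axis. Payload 4.2 kg.
Tool frame: the origin (TCP) lies on the centre line of the jaws, within the pads' length; the fingertips stand 11 mm ahead of it and the grasp point (between the pads) lies 8 mm behind it; z points along the fingers, y is the line along which they close (so a half turn about z gives the same grasp; the last joint's range is limited). The gripper opens to 91 mm and grips with 3 to 60 N. Pads are 32 mm wide; open, the fingers measure 118 mm over their backs; the gripper's body (76 mm by 178 mm) begins 60 mm behind the grasp point.
Start: joints at [-74.943, 18.312, 89.639, -0, 72.044, -1.146], TCP at [160.454, -552.174, 224.976] pointing down, gripper open.
Joint ranges: [-177.97, 177.97], [-48.28, 115.42], [12.27, 149.76], [-77.06, 257.06], [2.81, 150.46], [-146.56, 146.56]. Speed limits (degrees/s): [147.25, 147.25, 180, 180, 180, 180].

### API

Orientations are given as [roll, pitch, yaw] about the fixed x, y, z axes, in that order (R = Rz(yaw) Ry(pitch) Rx(roll)).
In Python, from workcell import env, grab_frame, camera_model, models gives the robot as it stands.
- The arm moves only by the shell command python3 -m crank 'ROWS' [FORCE]. ROWS is text: rows parted by semicolons, each of 7 numbers parted by spaces: the closure, from -1 (fully open) to 1 (shut), so that 0 is half open, then the shift along the tool's x, y, z in mm, then the turn, a rotation vector about the tool's x, y, z in degrees. A call has 1 to 10 rows; each row shifts and turns the commanded pose from where the row before left it, along the tool's axes as they then stand; what a row does not reach is not made up. A row lasts 1/8 s, in which the tool goes at most 62.5 mm and 10.7 degrees, less where a joint would pass 70% of its speed; a pose out of reach is approached as far as the arm can. A call is refused whole if a number of a shift passes 62.5 or a number of a turn 10.7, either way. A call with a gripper value outside its range is refused whole. The fingers move at their own pace and stop on an object; FORCE is the grip in N (left out, the last holds). Time passes only in rows, so rows that do not move let the fingers close. It gives the time, the measured TCP pose, the force, the opening and the grip force at its end, in the units of the state.
- env.state(): the state, without advancing time (a new reading comes with each control period).
- grab_frame(name): name is "scene" or "top" or "wrist"; returns the picture (480x640x3 uint8, blue, green, red); there is no depth.
- camera_model(name): a dict with "K" (3x3 intrinsics, pixels), "R" (3x3) and "t" (3): a world point X has camera coordinates R X + t; the wrist camera has in their place "mount" (4x4, takes a point from camera to tool coordinates, whose origin is the TCP and whose axes are the flange's). Camera axes: x right, y down, z forward; pixel columns grow to the right and rows downward; lengths in mm; the calibration is good to about 2 mm. The wrist camera is an equidistant fisheye: a pixel r from the principal point sees the ray r / f radians off the axis. A picture is of the moment at which its call begins: read the wrist's pose just before it. camera_model takes no time and is no camera call.
- env.job_done(): hands the job in; it is judged then, once.
Trained networks look in the newest picture that a camera, given by its name, has taken for a name from the list of things; names that differ only in an ending like _2 or _b are one class to them, and where a whole thing is asked for, a point or a joint stands for the part that bears it (a point fixed in the world has none). Each returns a list of dicts, best first, with "p" (0 to 1); they miss things now and then, are a little off and sometimes report something else, mostly with a low value. They report only what shows in the picture. A call takes as long as a camera call. They do not tell look-alikes from the thing itself.
- models.search_frame(name, camera): "point" ([x, y, z] in mm, in world coordinates, good to about 4 mm: the middle of the surface that is visible of it).
The state is a dict: "time_s": time; "qpos": joint angles; "qvel": joint speeds; "effort": joint torques, N m; "ee_pos": TCP position; "ee_rot": TCP orientation; "force": force on the tool from outside, world axes, zero at the start; "torque": the same for the moment, N m; "gripper_width": finger opening in mm; "gripper_force": force on a finger pad.
Only numpy, scipy, OpenCV 4.12 (cv2) and the standard library are available. Lean on these libraries where they do the work, as an engineer would, in place of code of your own. Each camera call takes 0.05 s, during which the arm holds its last target. There are 200 camera calls.

### The job

The cup is waiting under the espresso machine: using only a fingertip, push the portafilter's wooden handle round to your right until it points straight out from the front of the machine, which locks it in, and only then push the wooden brew paddle on top of the group all the way over to your left to start the shot. Push both from one side, never pinch or grasp them, and leave the cup and the things around the machine standing where they are.

Things in the scene. Friction and masses are not known exactly. Their poses are not given: they have to be found in the camera images.
- machine: Dark grey and steel espresso machine, 320 deep x 230 wide x 297 tall, cup rail to 323, fixed on the worktop. Origin on the worktop under the vertical axis of the brew group, on which portafilter and paddle both turn; its own -x points straight out of its front (to the robot), +y to the left as the robot sees it. Drip tray top 58 high, its front edge 85 mm before the axis.
- group (a point): Top centre of the brew group, on the turning axis, 262 mm above the worktop. The group is a steel bell of 40 mm radius from 185 to 262 mm high, joined to the control panel behind. The panel's face is 90 mm behind the axis, its knob and gauge reach to 61 mm behind the axis. A steam wand hangs 85 to 98 mm to the right of the axis and 30 to 88 mm behind it.
- portafilter (a joint): Angle of the portafilter about the vertical group axis, rad: 0 = handle straight out at the front (locked), negative = handle swung to the left as the robot sees it (towards +y), positive = past straight, to the right. It starts between -0.95 and -0.45, can turn from -1.0 to 0.35, goes stiffly (about 3 N at the handle) and stays where it is left; nothing stops it at 0.
- handle_mid (a point): Point on the centre line of the portafilter's dark wooden handle, 150 mm from the group axis, 165 mm above the worktop. The round handle is about 30 mm thick, lies level and spans 76 to 202 mm from the axis.
- paddle (a joint): Angle of the brew paddle about the same vertical axis, rad: 0 = off, 0.55 rad to the right of straight out (towards -y); 0.55 = straight out at the front; 1.10 = fully on, at its stop, 0.55 rad to the left. It starts between 0 and 0.12, needs about 1.5 N at its grip and stays where it is left.
- paddle_mid (a point): Point in the middle of the paddle's dark wooden grip, 105 mm from the group axis, 279 mm above the worktop. The grip is 16 mm thick, 24 mm tall (267 to 291 mm high) and spans 72 to 124 mm from the axis. Wall cabinets hang behind and above, from 0.56 m over the worktop and from about x = 0.65 on: keep the wrist in front of them.
- cup: White espresso cup with a handle, 64 x 91 x 50 high, loose on the drip tray under the spouts. Its rim is 108 mm above the worktop, the spouts above it end at 119 mm. Origin at the middle of its underside, between bowl and handle.
- milk_jug: Dark grey jug with a handle, 89 x 130 x 112 high, loose on the worktop in front of the machine. Origin at the middle of its underside.
- saucers: Stack of white saucers, 146 across, 75 high, loose on the worktop in front of the machine. Origin at the middle of its underside.
- tamper: Coffee tamper, steel foot 55 across, dark wooden knob, 89 high, standing loose in front of the machine. Origin at the middle of its underside.
- teaspoon: Teaspoon with a red handle, 132 long, 11 high, lying in front of the machine. Origin at its middle, underneath.
Mind the look-alikes: they are no part of the job. What is shaped like the cup but blue is not meant.

How it is judged:
By the outcome, as a careful person would: the job done as asked, in the order asked, and still so for the second after the job is handed in, with the robot touching nothing.
It also fails if it takes over 42 s, if anything falls off the work surface, if the arm or the gripper's body presses on something with over 40 N, if the wrist force passes 120 N, or if a joint passes its speed limit or range.

## Working session

There is one attempt and no reset: what is moved stays moved. The work goes in short steps, Python scripts to look and compute and a shell command to move; the robot and the scene stay as the last step left them, time stands still between calls to the robot, and variables do not carry over. Pictures are saved under pics/ and viewed, at most 10 in all, crops included, and the job is handed in when it is done.

```bash
mkdir -p pics; ls
python3 - <<'E'
from workcell import env, grab_frame, camera_model, models
import cv2,numpy as np
for c in("scene","top"):
    im=grab_frame(c); cv2.imwrite(f"pics/{c}0.png",im)
    for n in("machine","group","portafilter","handle_mid","paddle","paddle_mid","cup","milk_jug","saucers","tamper","teaspoon"):
        try:
            r=models.search_frame(n,c); print(c,n,[(np.round(d["point"]).tolist(),round(d["p"],2)) for d in r[:3]])
        except Exception as e: print(c,n,e)
s=env.state();print({k:np.round(v,2).tolist() for k,v in s.items()})
E
```

```text
pics
scene machine [([660.0, 1.0, 188.0], 0.65)]
scene group [([663.0, 6.0, 185.0], 0.93)]
scene portafilter [([499.0, 70.0, 177.0], 0.59)]
scene handle_mid [([498.0, 72.0, 172.0], 0.83)]
scene paddle [([530.0, -40.0, 281.0], 0.93), ([663.0, 8.0, 189.0], 0.58)]
scene paddle_mid [([530.0, -42.0, 282.0], 0.95), ([495.0, 71.0, 174.0], 0.25)]
scene cup [([556.0, 195.0, 33.0], 0.95)]
scene milk_jug [([361.0, -192.0, 67.0], 0.63), ([572.0, -34.0, 87.0], 0.23)]
scene saucers [([356.0, 218.0, 69.0], 0.95)]
scene tamper [([391.0, -92.0, 17.0], 0.87)]
scene teaspoon [([410.0, 31.0, 7.0], 0.55)]
top machine [([657.0, -15.0, 251.0], 0.72)]
top group [([657.0, -11.0, 250.0], 0.62)]
top portafilter [([496.0, 76.0, 174.0], 0.86)]
top handle_mid [([495.0, 77.0, 172.0], 0.8)]
top paddle [([534.0, -38.0, 285.0], 0.79)]
top paddle_mid [([537.0, -38.0, 285.0], 0.84)]
top cup [([549.0, 194.0, 22.0], 0.73), ([561.0, -40.0, 100.0], 0.5)]
top milk_jug [([367.0, -207.0, 48.0], 0.71), ([492.0, 78.0, 176.0], 0.51)]
top saucers [([369.0, 218.0, 60.0], 0.92)]
top tamper [([394.0, -92.0, 23.0], 0.97)]
top teaspoon [([418.0, 26.0, 7.0], 0.86)]
{'time_s': 1.2, 'qpos': [-74.95, 18.31, 89.64, -0.0, 72.04, -1.14], 'qvel': [-0.0, -0.0, -0.05, -0.03, 0.03, -0.04], 'effort': [-0.0, -41.24, -23.22, 0.07, 0.04, 0.0], 'ee_pos': [160.43, -552.18, 225.0], 'ee_rot': [179.99, 0.0, 16.2], 'force': [-0.1, -0.57, -0.32], 'torque': [0.02, 0.03, 0.01], 'gripper_force': 0.0, 'gripper_width': 91.0}
```

View pics/scene0.png

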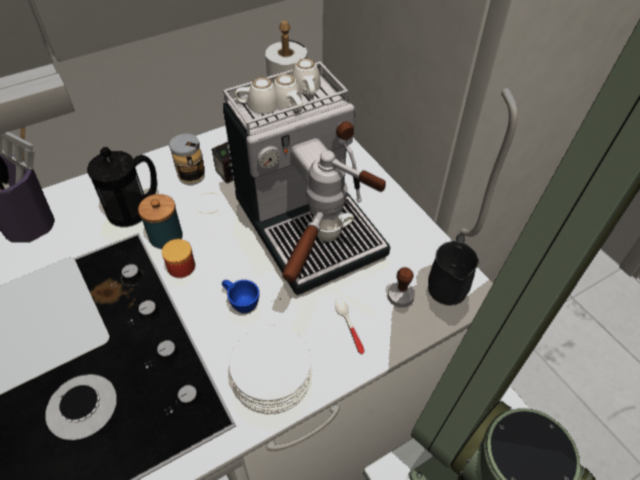

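View pics/top0.png

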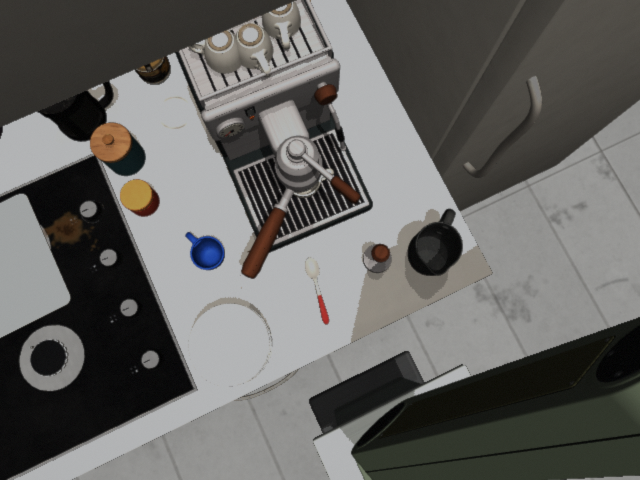

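The scene view shows the portafilter handle pointing forward-left (tip around (295,270)) and the paddle to the right (around (372,180)). In the top view the group hub is near (297,148), the handle tip near (252,270), and the tray's front edge runs from about (255,245) to (368,205). I'll crop this to get the axis and yaw.

Run:
```python
import cv2
im=cv2.imread("pics/top0.png")[85:285,190:390]
cv2.imwrite("pics/crop.png",cv2.resize(im,(600,600),interpolation=cv2.INTER_CUBIC))
```

```text
(no output)
```

View pics/crop.png

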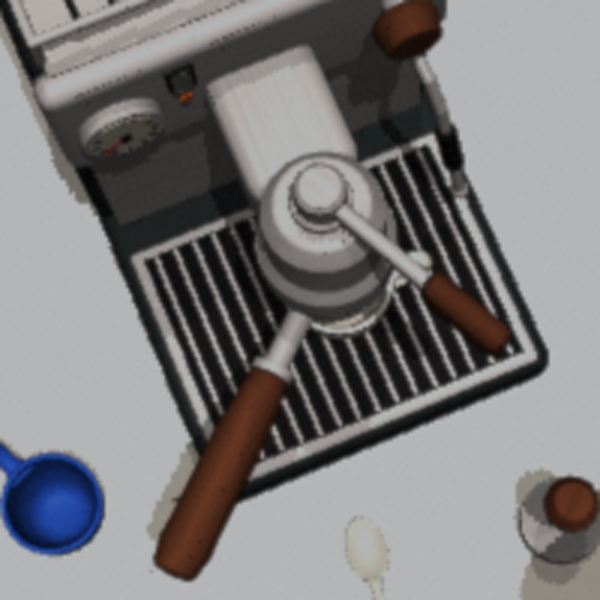

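```bash
cat > h.py <<'E'
from workcell import env, grab_frame, camera_model, models
import numpy as np
def bp(c,u,v,z):
    m=camera_model(c);R=np.array(m["R"]);t=np.array(m["t"]).ravel()
    d=R.T@np.linalg.inv(m["K"])@[u,v,1];C=-R.T@t
    return C+d*(z-C[2])/d[2]
E
python3 - <<'E'
from h import *
f=lambda u,v,z:bp("top",190+u/3,85+v/3,z)
P=dict(tl0=(138,262,58),tl1=(205,425,58),tr0=(435,140,58),tr1=(527,352,58),tf0=(262,470,58),tf1=(525,365,58),edge0=(300,480,58),edge1=(540,375,58),hub=(320,188,288),bell=(325,212,262),g0=(428,288,283),g1=(500,340,283),h0=(270,375,172),h1=(177,565,172))
W={k:f(*v) for k,v in P.items()}
for k,v in W.items():print(k,v.round(1))
a=lambda p,q:np.degrees(np.arctan2(*(W[q]-W[p])[1::-1])).round(1)
for p,q in("tl0","tl1"),("tr0","tr1"),("tf0","tf1"),("g0","g1"),("h0","h1"):print(p,a(p,q))
m=camera_model("top");print(-np.array(m["R"]).T@np.array(m["t"]).ravel())
E
```

```text
tl0 [658.3  79.   58. ]
tl1 [543.5  84.1  58. ]
tr0 [ 650.7 -126.9   58. ]
tr1 [ 499.1 -117.9   58. ]
tf0 [502.3  63.9  58. ]
tf1 [ 492.1 -113.1   58. ]
edge0 [486.5  45.3  58. ]
edge1 [ 482.3 -118.7   58. ]
hub [576.6 -20.7 288. ]
bell [572.3 -20.4 262. ]
g0 [507.  -47.9 283. ]
g1 [467.2 -68.7 283. ]
h0 [527.4  38.4 172. ]
h1 [452.  129.3 172. ]
tl0 177.5
tr0 176.6
tf0 -93.3
g0 -152.4
h0 129.7
[ 289.26294225   75.25713354 1150.93641374]
```

```bash
python3 -m crank '1 0 0 -10 0 0 9.6; 1 0 0 -10 0 0 9.6; 1 20 -44 0 0 0 0; 1 20 -44 0 0 0 0; 1 20 -44 0 0 0 0; 1 20 -44 0 0 0 0; 1 20 -44 0 0 0 0; 1 20 -44 0 0 0 0; 1 20 -44 0 0 0 0; 1 20 -44 0 0 0 0' 20
cat >> h.py <<'E'
A=np.array([575,-20.5]);yaw=np.radians(-3)
def mf(p): # machine frame: x back, y left
    d=np.array(p[:2])-A;c,s=np.cos(yaw),np.sin(yaw);return np.array([c*d[0]+s*d[1],-s*d[0]+c*d[1]]).round(1)
def st():
    s=env.state();print("t",s["time_s"],"mf",mf(s["ee_pos"]),"z",round(s["ee_pos"][2],1),"rot",np.round(s["ee_rot"],1),"F",np.round(s["force"],1),"w",round(s["gripper_width"],1))
E
python3 -c "from h import *;st()"
```

```text
time_s: 2.45
ee_pos: [339.2, -207.6, 245.2]
ee_rot: [180.0, -0.0, -3.0]
force: [1.2, -0.2, -0.4]
gripper_width: 0.7
gripper_force: 0.0
t 2.45 mf [-225.7 -199.2] z 245.2 rot [180.  -0.  -3.] F [ 1.2 -0.2 -0.4] w 0.7
```

```bash
python3 -m crank '1 20 -45 0 0 0 0; 1 20 -45 0 0 0 0; 1 20 -46 0 0 0 0; 1 20 -46 0 0 0 0; 1 20 -46 0 0 0 0; 1 20 -46 0 0 0 0; 1 20 -46 0 0 0 0; 1 20 -46 0 0 0 0; 1 0 0 0 0 0 0; 1 0 0 30 0 0 0'
python3 - <<'E'
from h import *
import cv2
st()
cv2.imwrite("pics/scene1.png",grab_frame("scene"))
E
```

```text
time_s: 3.7
ee_pos: [518.8, 148.4, 216.4]
ee_rot: [-179.9, -0.3, -2.9]
force: [0.7, -0.3, -1.6]
gripper_width: 0.7
gripper_force: 0.0
t 3.7 mf [-64.9 165.7] z 216.4 rot [-179.9   -0.3   -2.9] F [ 0.7 -0.3 -1.6] w 0.7
```

View pics/scene1.png

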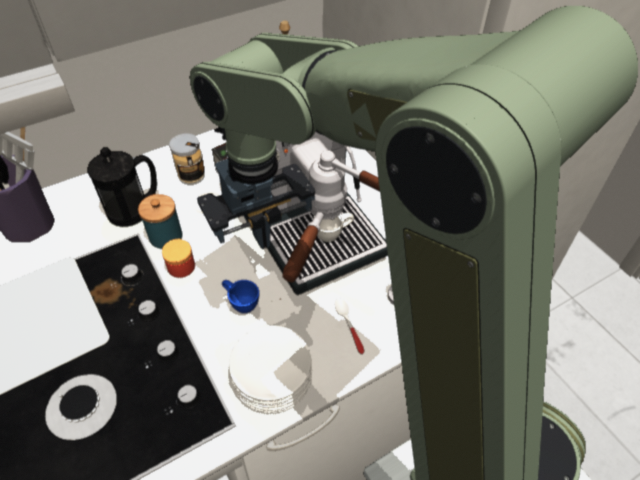

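The closed fingers, around (265,225), hang free on the left-rear side of the handle. Next I lower and push.

```bash
python3 -m crank '1 0 0 30 0 0 0; 1 0 0 30 0 0 0; 1 0 0 0 0 0 0; 1 -9 12 0 0 0 0; 1 -8 12 0 0 0 0; 1 -11 8 0 0 0 0; 1 -11 8 0 0 0 0; 1 -11 8 0 0 0 0; 1 -10 9 0 0 0 0; 1 -10 9 0 0 0 0' 
python3 -c "from h import *;st()"
python3 -m crank '1 -6 10 0 0 0 0; 1 -6 10 0 0 0 0; 1 -6 10 0 0 0 0; 1 -6 10 0 0 0 0; 1 -6 10 0 0 0 0; 1 -5 6 0 0 0 0; 1 -4 4 0 0 0 0; 1 0 0 0 0 0 0'
python3 - <<'E'
from h import *
import cv2
st()
cv2.imwrite("pics/top2.png",grab_frame("top"))
E
```

```text
time_s: 5.0
ee_pos: [443.4, 85.5, 154.9]
ee_rot: [-180.0, 0.0, -3.0]
force: [3.0, 2.8, 0.1]
gripper_width: 0.7
gripper_force: 1.6
t 5.0 mf [-137.    98.9] z 154.9 rot [-180.    0.   -3.] F [3.  2.8 0.1] w 0.7
time_s: 6.0
ee_pos: [401.0, 27.5, 154.7]
ee_rot: [179.9, 0.1, -3.0]
force: [-0.4, 0.5, 0.9]
gripper_width: 0.2
gripper_force: 0.1
t 6.0 mf [-176.2   38.8] z 154.7 rot [ 1.799e+02  1.000e-01 -3.000e+00] F [-0.4  0.5  0.9] w 0.2
```

View pics/top2.png

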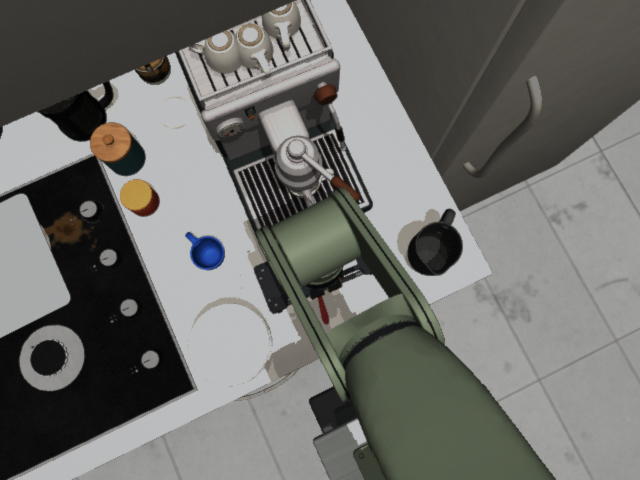

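The handle has swung with the finger and its stem shows at (310,198); the arm hides the rest. I'll finish just short of straight, then back away to the left and look.

```bash
python3 -m crank '1 0 3 0 0 0 0; 1 0 3 0 0 0 0; 1 0 2 0 0 0 0; 1 0 0 0 0 0 0'
python3 -c "from h import *;st()"
python3 -m crank '1 0 -30 0 0 0 0; 1 0 -50 0 0 0 0; 1 0 -60 -10 0 0 0; 1 0 -60 -40 0 0 0; 1 0 -50 -40 0 0 0; 1 0 0 0 0 0 0'
python3 - <<'E'
from h import *
import cv2
st()
im=grab_frame("top")
print([(d["point"],d["p"]) for d in models.search_frame("handle_mid","top")])
cv2.imwrite("pics/top3.png",cv2.resize(im[85:285,190:390],(600,600),interpolation=cv2.INTER_CUBIC))
E
```

```text
time_s: 6.55
ee_pos: [401.7, 19.8, 154.8]
ee_rot: [180.0, 0.0, -3.0]
force: [-0.6, 1.0, -1.1]
gripper_width: 0.6
gripper_force: 0.7
t 6.55 mf [-175.2   31.2] z 154.8 rot [180.   0.  -3.] F [-0.6  1.  -1.1] w 0.6
time_s: 7.3
ee_pos: [416.7, 264.0, 241.5]
ee_rot: [-179.8, -0.4, -2.7]
force: [-0.2, 0.2, -1.1]
gripper_width: 0.7
gripper_force: 0.0
t 7.3 mf [-173.   275.8] z 241.5 rot [-179.8   -0.4   -2.7] F [-0.2  0.2 -1.1] w 0.7
[([445.6, -7.5, 177.4], 0.65)]
```

View pics/top3.png

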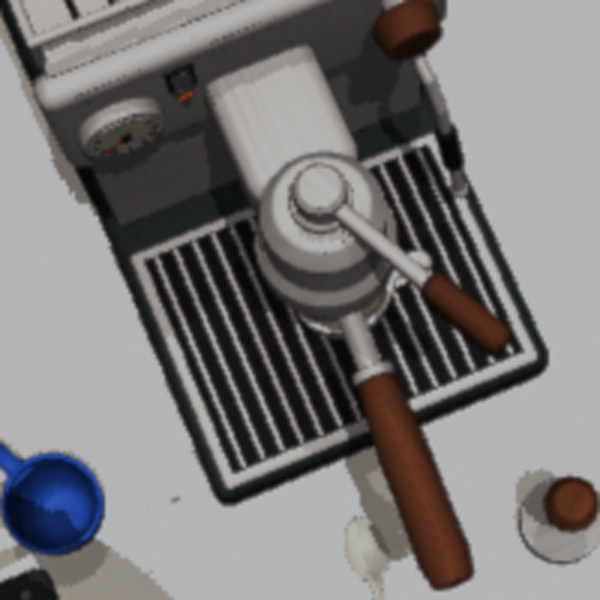

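The handle now points almost straight out, from (375,378) to (450,582) in the crop. I'll fit its line and the tray edges numerically.

Run:
```python
from h import *
import cv2
im=cv2.imread("pics/top3.png").astype(int)
b,g,r=im[...,0],im[...,1],im[...,2]
m=((r-b>30)&(r-b>0.4*r)).astype(np.uint8)
n,l,s,c=cv2.connectedComponentsWithStats(m)
f=lambda u,v,z:bp("top",190+u/3,85+v/3,z)
for i in range(1,n):
    if s[i,4]>2500:
        v,u=np.nonzero(l==i)
        z=172 if c[i][1]>400 else 285
        P=np.array([f(a,b_,z)[:2] for a,b_ in zip(u[::7],v[::7])])
        mu=P.mean(0);w,V=np.linalg.eigh(np.cov(P.T));d=V[:,1];d=d*np.sign(-d[0]);
        print(c[i].round(),s[i,4],mu.round(1),"dir",np.degrees(np.arctan2(d[1],d[0])).round(1),"from axis",np.degrees(np.arctan2(*(mu-A)[::-1])).round(1),np.linalg.norm(mu-A).round(1))
# bright slats/frame lines
gray=cv2.cvtColor(cv2.imread("pics/top3.png"),cv2.COLOR_BGR2GRAY)
L=cv2.createLineSegmentDetector().detect(gray)[0][:,0]
o=[]
for x0,y0,x1,y1 in L:
    if y0<y1: pass
    if np.hypot(x1-x0,y1-y0)>70 and min(y0,y1)>130:
        p,q=f(x0,y0,58),f(x1,y1,58)
        a=np.degrees(np.arctan2(*(q-p)[1::-1]))%90
        o.append((round(a,1),round(np.hypot(x1-x0,y1-y0)),int(x0),int(y0),int(x1),int(y1)))
for t in sorted(o):print(t)
```

```text
[415. 483.] 9366 [437.3  -8.6] dir 175.3 from axis 175.1 138.2
(np.float64(23.7), 113, 333, 212, 420, 284)
(np.float64(85.2), 99, 408, 540, 373, 447)
(np.float64(85.5), 124, 421, 426, 466, 542)
(np.float64(87.5), 151, 229, 488, 368, 430)
(np.float64(87.7), 82, 380, 319, 413, 394)
(np.float64(87.7), 162, 373, 444, 224, 507)
(np.float64(87.7), 196, 464, 171, 546, 349)
(np.float64(87.7), 227, 304, 441, 215, 232)
(np.float64(87.8), 85, 419, 392, 384, 314)
(np.float64(87.8), 91, 378, 166, 415, 248)
(np.float64(87.8), 95, 318, 333, 356, 420)
(np.float64(87.8), 133, 414, 410, 536, 358)
(np.float64(87.8), 178, 537, 356, 463, 194)
(np.float64(87.8), 183, 169, 387, 98, 218)
(np.float64(87.8), 227, 246, 465, 158, 256)
(np.float64(87.8), 227, 285, 448, 196, 239)
(np.float64(87.8), 228, 152, 258, 241, 468)
(np.float64(87.8), 228, 171, 250, 260, 460)
(np.float64(87.8), 228, 189, 241, 279, 451)
(np.float64(87.8), 228, 208, 233, 298, 443)
(np.float64(87.8), 228, 266, 457, 177, 247)
(np.float64(87.8), 231, 232, 471, 142, 258)
(np.float64(87.8), 249, 129, 256, 225, 486)
(np.float64(87.9), 93, 422, 248, 383, 163)
(np.float64(87.9), 99, 457, 377, 417, 286)
(np.float64(87.9), 102, 391, 295, 433, 388)
(np.float64(87.9), 104, 408, 284, 451, 378)
(np.float64(87.9), 106, 438, 384, 395, 288)
(np.float64(87.9), 138, 281, 299, 336, 426)
(np.float64(87.9), 140, 396, 157, 454, 285)
(np.float64(87.9), 141, 461, 285, 402, 156)
(np.float64(87.9), 182, 497, 315, 421, 149)
(np.float64(87.9), 226, 228, 227, 317, 434)
(np.float64(87.9), 227, 324, 433, 234, 225)
(np.float64(88.0), 72, 355, 401, 326, 335)
(np.float64(88.0), 102, 224, 216, 129, 255)
(np.float64(88.0), 129, 343, 424, 291, 306)
(np.float64(88.0), 141, 546, 371, 417, 426)
(np.float64(88.0), 142, 430, 185, 489, 314)
(np.float64(88.0), 229, 427, 142, 523, 350)
(np.float64(88.2), 126, 217, 503, 168, 388)
```

The tray slats give straight-out as 177.9°, and the handle is at 175.3°, so it needs about 8 mm more push.

```bash
python3 -m crank '1 0 50 40 0 0 0; 1 0 60 40 0 0 0; 1 0 60 10 0 0 0; 1 0 50 0 0 0 0; 1 0 24 0 0 0 0; 1 0 4 0 0 0 0; 1 0 4 0 0 0 0; 1 0 3 0 0 0 0; 1 0 3 0 0 0 0; 1 0 0 0 0 0 0'
python3 -c "from h import *;st()"
python3 -m crank '1 0 -30 0 0 0 0; 1 0 -50 0 0 0 0; 1 0 -60 -10 0 0 0; 1 0 -60 -40 0 0 0; 1 0 -50 -40 0 0 0; 1 0 0 0 0 0 0'
cat > ang.py <<'E'
from h import *
import cv2,sys
st()
im0=grab_frame("top");cv2.imwrite(sys.argv[1],im0)
im=cv2.resize(im0[85:285,190:390],(600,600),interpolation=cv2.INTER_CUBIC).astype(int)
b,r=im[...,0],im[...,2]
n,l,s,c=cv2.connectedComponentsWithStats(((r-b>30)&(r-b>0.4*r)).astype(np.uint8))
for i in range(1,n):
    if s[i,4]>1000:
        v,u=np.nonzero(l==i); z=172 if s[i,4]>6000 else 285
        P=np.array([bp("top",190+a/3,85+e/3,z)[:2] for a,e in zip(u[::5],v[::5])])
        mu=P.mean(0);d=np.linalg.eigh(np.cov(P.T))[1][:,1];d*=np.sign(-d[0])
        print(c[i].round(),s[i,4],mu.round(1),"dir",np.degrees(np.arctan2(d[1],d[0])).round(1),"from axis",np.degrees(np.arctan2(*(mu-A)[::-1])).round(1))
E
python3 ang.py pics/top4.png
```

```text
time_s: 8.65
ee_pos: [401.2, 12.2, 154.9]
ee_rot: [180.0, 0.0, -2.9]
force: [-1.5, 2.8, -1.1]
gripper_width: 0.5
gripper_force: 1.1
t 8.65 mf [-175.3   23.6] z 154.9 rot [180.    0.   -2.9] F [-1.5  2.8 -1.1] w 0.5
time_s: 9.4
ee_pos: [416.3, 256.3, 241.7]
ee_rot: [-179.8, -0.5, -2.7]
force: [0.3, -1.2, -1.6]
gripper_width: 0.8
gripper_force: 0.0
t 9.4 mf [-172.9  268.1] z 241.7 rot [-179.8   -0.5   -2.7] F [ 0.3 -1.2 -1.6] w 0.8
[407.  21.] 1796 [ 640.5 -100.5] dir 92.0 from axis -50.7
[467. 311.] 2439 [487.4 -59.8] dir -156.5 from axis -155.8
[425. 479.] 9325 [436.7 -14.2] dir 177.7 from axis 177.4Traceback (most recent call last):
  File "ang.py", line 11, in <module>
    P=np.array([bp("top",190+a/3,85+e/3,z)[:2] for a,e in zip(u[::5],v[::5])])
                ~~^^^^^^^^^^^^^^^^^^^^^^^^
  File "h.py", line 4, in bp
    m=camera_model(c);R=np.array(m["R"]);t=np.array(m["t"]).ravel()
ValueError: time passes only in moves, steps and waits
```

The handle is at 177.7° against 177.85° for straight out, so it is locked to within 0.2°. The paddle sits about 26° right. I'll go over to its right side, travelling high.

```bash
python3 -m crank '1 0 0 -43 0 0 0; 1 0 0 -43 0 0 0; 1 13 46 0 0 0 0; 1 13 46 0 0 0 0; 1 13 46 0 0 0 0; 1 13 46 0 0 0 0; 1 13 46 0 0 0 0; 1 13 46 0 0 0 0; 1 13 46 0 0 0 0; 1 13 46 0 0 0 0'
python3 -m crank '1 0 0 0 0 0 0; 1 0 0 0 0 0 0'
python3 - <<'E'
import h;h.yaw=h.np.radians(-2.15);h.st()
import cv2;cv2.imwrite("pics/scene5.png",h.grab_frame("scene"))
E
```

```text
time_s: 10.7
ee_pos: [497.2, -123.4, 323.2]
ee_rot: [180.0, 0.1, -3.1]
force: [1.1, 1.0, -0.5]
gripper_width: 0.5
gripper_force: 0.0
time_s: 10.95
ee_pos: [497.4, -120.9, 323.6]
ee_rot: [-180.0, 0.1, -3.1]
force: [-1.0, 0.4, 0.8]
gripper_width: 0.4
gripper_force: 0.0
t 10.95 mf [ -73.8 -103.2] z 323.6 rot [-1.8e+02  1.0e-01 -3.1e+00] F [-1.   0.4  0.8] w 0.4
```

View pics/scene5.png

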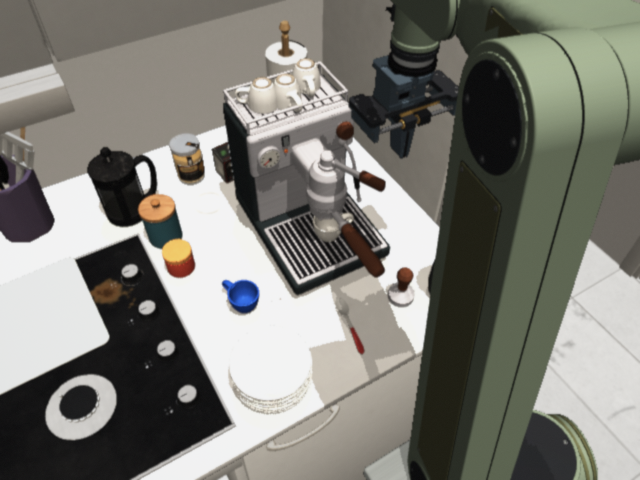

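The fingers hang clear to the right of the paddle (grip at (372,181)) and the portafilter points straight out. I'll lower and sweep to the left.

```bash
python3 -m crank '1 0 0 24 0 0 0; 1 0 0 24 0 0 0; 1 0 0 0 0 0 0; 1 -3 -14 0 0 0 0; 1 -3 -14 0 0 0 0; 1 -3 -14 0 0 0 0; 1 -5 -10 0 0 0 0; 1 -5 -10 0 0 0 0; 1 -5 -10 0 0 0 0; 1 -5 -10 0 0 0 0'
python3 -m crank '1 0 -10 0 0 0 0; 1 0 -10 0 0 0 0; 1 0 -10 0 0 0 0; 1 0 -10 0 0 0 0; 1 0 -6 0 0 0 0; 1 0 0 0 0 0 0'
python3 -c "
import h;h.yaw=h.np.radians(-2.15);h.st()"
```

```text
time_s: 12.25
ee_pos: [473.5, -36.5, 276.6]
ee_rot: [180.0, 0.0, -3.0]
force: [1.3, -1.5, 0.7]
gripper_width: 0.6
gripper_force: 0.9
time_s: 13.0
ee_pos: [476.2, 9.8, 276.5]
ee_rot: [-179.9, 0.0, -3.0]
force: [-1.3, 0.5, 0.5]
gripper_width: 0.3
gripper_force: 0.0
t 13.0 mf [-99.9  26.6] z 276.5 rot [-179.9    0.    -3. ] F [-1.3  0.5  0.5] w 0.3
```

Almost there. I'll go in small steps until the force shows the stop.

```bash
python3 -m crank '1 0 -2 0 0 0 0; 1 0 -2 0 0 0 0; 1 0 0 0 0 0 0'; python3 -m crank '1 0 -2 0 0 0 0; 1 0 0 0 0 0 0'; python3 -m crank '1 0 -2 0 0 0 0; 1 0 0 0 0 0 0'
```

```text
time_s: 13.38
ee_pos: [476.4, 12.9, 276.6]
ee_rot: [180.0, 0.0, -3.0]
force: [0.2, -1.8, -0.4]
gripper_width: 0.5
gripper_force: 0.6
time_s: 13.62
ee_pos: [476.5, 14.9, 276.7]
ee_rot: [180.0, 0.0, -3.0]
force: [-0.4, -2.1, -0.4]
gripper_width: 0.5
gripper_force: 0.7
time_s: 13.88
ee_pos: [476.7, 15.4, 276.7]
ee_rot: [179.8, -0.0, -3.0]
force: [-0.4, -6.7, -0.1]
gripper_width: 0.4
gripper_force: 2.8
```

The force jumped to 6.7 N with hardly any motion, so this is the stop. I'll retreat to the right, rise and check.

```bash
python3 -m crank '1 0 -1 0 0 0 0; 1 0 0 0 0 0 0'; python3 -m crank '1 -5 20 0 0 0 0; 1 -10 25 -10 0 0 0; 1 0 25 -40 0 0 0; 1 0 45 -30 0 0 0; 1 -20 50 0 0 0 0; 1 -30 50 0 0 0 0; 1 -30 50 0 0 0 0; 1 -30 50 0 0 0 0; 1 0 0 0 0 0 0'
sed -i 's/>1000/>1000 and c[i][1]>150 and c[i][0]>150/' ang.py; python3 ang.py pics/top6.png
```

```text
time_s: 14.12
ee_pos: [476.7, 15.5, 276.7]
ee_rot: [179.7, -0.0, -3.0]
force: [-0.5, -9.9, 0.5]
gripper_width: 0.3
gripper_force: 3.9
time_s: 15.25
ee_pos: [333.8, -292.2, 356.6]
ee_rot: [-180.0, -0.0, -3.4]
force: [0.0, 1.0, 0.2]
gripper_width: 0.5
gripper_force: 0.0
t 15.25 mf [-226.6 -284. ] z 356.6 rot [-180.    -0.    -3.4] F [0.  1.  0.2] w 0.5
[289. 375.] 2482 [495.7  34. ] dir 147.2 from axis 145.5
[425. 479.] 9361 [436.8 -14.3] dir 177.5 from axis 177.4
[570. 502.] 1294 [378.7 -63. ] dir -98.1 from axis -167.8
```

View pics/top6.png

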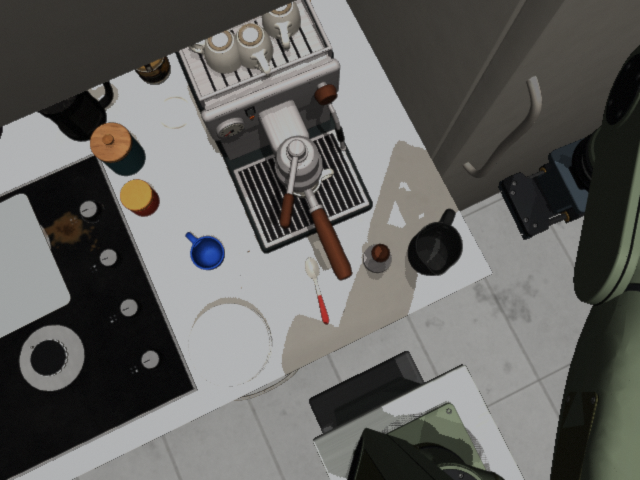

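The paddle, at (288,205), is fully left at 31–32° against its stop. The handle, ending at (343,275), is straight out, and everything else stands where it was, with the arm clear.

```bash
python3 -c "from workcell import env; print(env.job_done())"
```

```text
the job is handed in; nothing more can be done
None
```

Job handed in: the portafilter handle measured within about 0.4° of straight out, and then the paddle was pushed left until it hit its stop; in the last picture the cup and everything else I could see stood where they were, with the arm clear.

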